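Find the stamped carton and push it to dispatch

TASK

One of the two white specimen cartons is stamped with a black ring underneath. First tip both cartons over onto a side, one after the other, so that you can look at their undersides; then push the stamped one, still lying, into the middle of the dispatch lane between the two tape lines, and leave the other one lying well outside the lane. Only touch and push, lift nothing, and leave the other things on the table where they are.

Things in the scene. Friction and masses are not known exactly. Their poses are not given: they have to be found in the camera images.
- carton_a: Closed white carton, 95 (its x) x 110 (y) x 130 tall (z), 0.25 to 0.5 kg, upright at the start, -x face roughly to the robot. Origin at the centre of its underside. A push high on its +x or -x face topples it about the opposite bottom edge; past 36 deg it falls by itself and stays lying. May stand on either side of the lane; stamp tells which is stamped.
- carton_b: The other carton, alike in every way seen from outside; same size, origin and axes.
- carton_a_mid (a point): Centre of the solid of carton_a, 65 mm above its underside; axes as the carton's.
- carton_b_mid (a point): Centre of the solid of carton_b, likewise.
- stamp (a point): Centre of the stamp: a black ink ring with a bar across, 73 mm wide, in the centre of the underside of the stamped carton; the other underside is bare white. Hidden while the carton stands. A carton tipped towards the robot shows its underside to the camera in front of the table (at +x).
- lane: Dispatch lane flat on the table: two straight grey tape lines 12 mm wide and 300 long, running along the lane's x, their centres at y = +100 and -100; nothing to climb. Origin at the middle of the lane, at table height; x points away from the robot, y to its left.
- jar: Bystander: closed glass jar, 52 dia x 75 tall, origin under its centre.
- tape_roll: Bystander: roll of clear tape lying flat, 72 dia x 24 tall.
- brush: Bystander: dusting brush lying down, about 170 long.
- mug: Bystander: white mug, 80 dia x 95 tall.
- bottle: Bystander: white bottle, 56 dia x 150 tall.
- block_notes: Bystander: paper note block, 100 x 80 x 30 tall.
- dish: Bystander: shallow white dish, 110 dia x 28 tall.
There are look-alikes about, which are no part of the job. Leave any purple look-alike of the carton_b alone.

How it is judged:
By the outcome, as a careful person would: the job done as asked, in the order asked, and still so for the second after the job is handed in, with the robot touching nothing.
It also fails if it takes over 64 s, if anything falls off the work surface, if the arm or the gripper's body presses on something with over 40 N, if the wrist force passes 120 N, or if a joint passes its speed limit or range.

ROBOT

A 6-joint arm with a two-finger parallel gripper is mounted at the origin on the work surface. World frame = base frame: x ahead of the robot, y to its left, z up, the work surface at z = 0. Lengths are in m, angles in rad, forces in N, time in s.
With the tool pointing down it reaches from about 0.225 to 0.875 m from the base axis. Payload 3.4 kg.
Tool frame: the origin (TCP) lies between the finger pads; the fingertips stand 19 mm ahead of it and the grasp point (between the pads) is the TCP; z points along the fingers, y is the line along which they close (so a half turn about z gives the same grasp; the last joint's range is limited). The gripper opens to 85 mm and grips with 20 to 120 N. Pads are 22 mm wide; open, the fingers measure 114 mm over their backs; the gripper's body (76 mm by 85 mm) begins 54 mm behind the grasp point. The pads swing forward as they close: fully open they stand 13 mm farther back than shut.
Start: joints at [1.073, 0.276, 1.505, -0, 1.361, -0.121], TCP at [0.212, 0.535, 0.25] pointing down, gripper open.
Joint ranges: [-2.89, 2.89], [-0.75, 2.08], [0.22, 2.7], [-1.18, 4.32], [0.11, 2.71], [-2.7, 2.7]. Speed limits (rad/s): [2.57, 2.57, 3.14, 3.14, 3.14, 3.14].

INTERFACE

Orientations are given as a unit quaternion [w, x, y, z].
In Python, from rig import get_state, imaging, ticket gives the robot as it stands. The module is installed in compiled form; this text tells all that it offers.
- The arm moves only by the shell command python3 -m inch 'ROWS' [FORCE]. ROWS is JSON, a list of rows, each an object with "claw": the opening, from -1 (shut) to 1 (fully open); "travel": the shift along the world's x, y, z in units of 200 mm (1.0 is 200 mm), a list of three; "turn": the turn about the world's z in units of 180 degrees (1.0 is 180 degrees). A call has 1 to 5 rows; each row is the pose to reach, as a shift and turn from the pose commanded when the call began, turning the shorter way round; what a row does not reach only later rows make up. A row lasts 1/10 s, in which the tool goes at most 50 mm and 8.59 degrees, less where a joint would pass 70% of its speed; a pose out of reach is approached as far as the arm can. A call with a number of a shift or a turn outside -1 to 1 is refused whole. A call with a gripper value outside its range is refused whole. The fingers move at their own pace and stop on an object; FORCE is the grip in N (left out, the last holds). Time passes only in rows, so rows that repeat a pose let the fingers close. It gives the time, the measured TCP pose, the force, the opening and the grip force at its end, in the units of the state.
- get_state(): the state, without advancing time (a new reading comes with each control period).
- imaging.get_image(name): name is "side" or "top"; returns the picture (384x512x3 uint8, red, green, blue); there is no depth.
- imaging.camera_params(name): a dict with "camera_matrix" (3x3 intrinsics, pixels), "cam_to_world" (4x4, takes a point from camera to world coordinates). Camera axes: x right, y down, z forward; pixel columns grow to the right and rows downward; lengths in m; the calibration is good to about 2 mm. A picture is of the moment at which its call begins. camera_params takes no time and is no camera call.
- ticket.sign_off(): hands the job in; it is judged then, once.
The state is a dict: "clock": time; "qpos": joint angles; "qd": joint speeds; "effort": joint torques, N m; "position": TCP position; "ee_rot": TCP orientation; "contact_force": force on the tool from outside, world axes, zero at the start; "moment": the same for the moment, N m; "width": finger opening in m; "gripper_force": force on a finger pad.
Only numpy, scipy, OpenCV 4.12 (cv2) and the standard library are available. Lean on these libraries where they do the work, as an engineer would, in place of code of your own. Each camera call takes 0.05 s, during which the arm holds its last target. There are 200 camera calls.

## Working session

There is one attempt and no reset: what is moved stays moved. The work goes in short steps, Python scripts to look and compute and a shell command to move; the robot and the scene stay as the last step left them, time stands still between calls to the robot, and variables do not carry over. Pictures are saved under pics/ and viewed, at most 10 in all, crops included, and the job is handed in when it is done.

```bash
mkdir -p pics; cat > h.py <<'E'
import numpy as np,cv2
from rig import get_state,imaging
def cam(n):
    p=imaging.camera_params(n);return np.array(p["camera_matrix"]),np.array(p["cam_to_world"])
def ray(n,uv,z):
    K,T=cam(n);d=T[:3,:3]@np.linalg.solve(K,[uv[0],uv[1],1]);o=T[:3,3]
    return o+d*(z-o[2])/d[2]
def proj(n,P):
    K,T=cam(n);q=K@(T[:3,:3].T@(np.array(P)-T[:3,3]));return q[:2]/q[2]
def shot(n,f):
    im=imaging.get_image(n);cv2.imwrite(f"pics/{f}.png",im[:,:,::-1]);return im
E
python3 - <<'E'
from h import *
a=shot("top","t0");b=shot("side","s0")
for n in("top","side"):K,T=cam(n);print(n,K[0,0],T.round(3).tolist())
s=get_state();print(s["position"],s["ee_rot"],s["clock"])
E
```

```text
top 453.9326189483271 [[-0.012, -0.998, 0.061, 0.439], [-1.0, 0.011, -0.014, 0.014], [0.013, -0.061, -0.998, 1.373], [0.0, 0.0, 0.0, 1.0]]
side 471.80265330235267 [[-0.997, 0.062, -0.043, 0.61], [0.076, 0.786, -0.613, 1.006], [-0.004, -0.615, -0.789, 1.339], [0.0, 0.0, 0.0, 1.0]]
[0.21135724 0.53428184 0.24950915] [-2.59470756e-04  1.87276625e-01  9.82306865e-01 -7.88761835e-04] 0.1
```

View pics/t0.png

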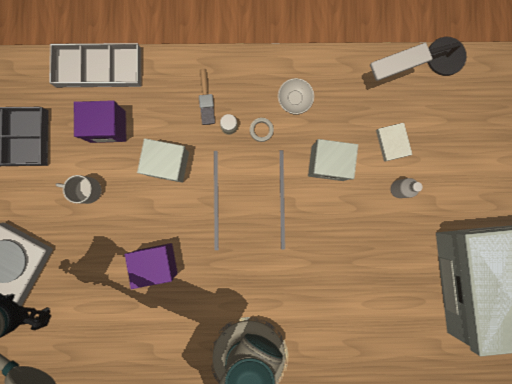

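View pics/s0.png

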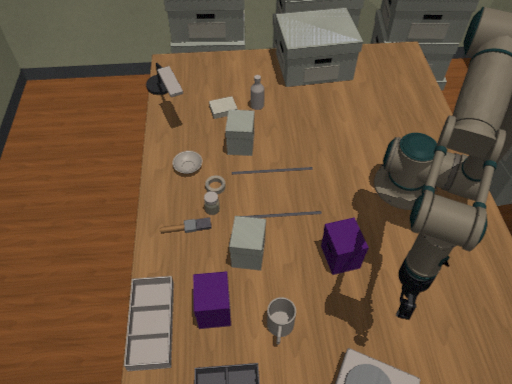

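The top view shows two whitish cartons at (162,160) and (335,160), with the lane lines at columns 216 and 282. Possible confusions in the top view are the purple boxes at (100,120) and (150,266) (wrong colour), the note block at (395,142) (flat), and the mug at (80,189), dish at (296,96) and white trays at (95,65). I choose the two white boxes, then measure them and check a crop.

```bash
cat > m.py <<'E'
from h import *
im=cv2.imread("pics/t0.png");hsv=cv2.cvtColor(im,cv2.COLOR_BGR2HSV)
print(hsv[160,162],hsv[160,335],hsv[200,216])
m=cv2.inRange(hsv,(0,0,150),(179,45,255))
cs,_=cv2.findContours(m,cv2.RETR_EXTERNAL,cv2.CHAIN_APPROX_NONE)
for c in cs:
    if cv2.contourArea(c)<500:continue
    (u,v),wh,an=cv2.minAreaRect(c)
    if not(130<u<370 and 130<v<190):continue
    P=np.array([ray("top",p,.13)[:2] for p in cv2.boxPoints(((u,v),wh,an))])
    print((u,v),wh,an,P.round(3).tolist(),P.mean(0).round(3))
for uv in[(216,151),(216,248),(282,151),(282,248)]:print(ray("top",uv,0).round(3))
for n,uv,z in[("jar",(229,122),.075),("roll",(262,130),.02),("mug",(80,189),.09),("purp1",(95,120),.13),("purp2",(148,268),.13),("dish",(296,96),.02),("notes",(395,142),.03),("bottle",(415,187),.15),("brush",(207,110),.02)]:print(n,ray("top",uv,z).round(3))
c=np.hstack([im[120:200,120:200],im[120:200,295:375]]);cv2.imwrite("pics/c0.png",cv2.resize(c,None,fx=5,fy=5,interpolation=2)[:600,:800])
E
python3 m.py
```

```text
[ 32  25 200] [ 33  26 196] [ 15  12 133]
(335.5939025878906, 158.5458526611328) (40.04560852050781, 34.49472427368164) 7.594642639160156 [[0.534, -0.184], [0.628, -0.198], [0.613, -0.308], [0.518, -0.293]] [ 0.573 -0.246]
(160.2798309326172, 159.05416870117188) (40.34798049926758, 35.0907096862793) 10.954063415527344 [[0.54, 0.3], [0.635, 0.282], [0.613, 0.173], [0.518, 0.192]] [0.577 0.237]
[0.614 0.091 0.   ]
[0.321 0.093 0.   ]
[ 0.612 -0.11   0.   ]
[ 0.319 -0.105  0.   ]
jar [0.688 0.049 0.075]
roll [ 0.674 -0.049  0.02 ]
mug [0.499 0.469 0.09 ]
purp1 [0.687 0.416 0.13 ]
purp2 [0.281 0.27  0.13 ]
dish [ 0.776 -0.153  0.02 ]
notes [ 0.632 -0.446  0.03 ]
bottle [ 0.491 -0.456  0.15 ]
brush [0.736 0.116 0.02 ]
```

View pics/c0.png

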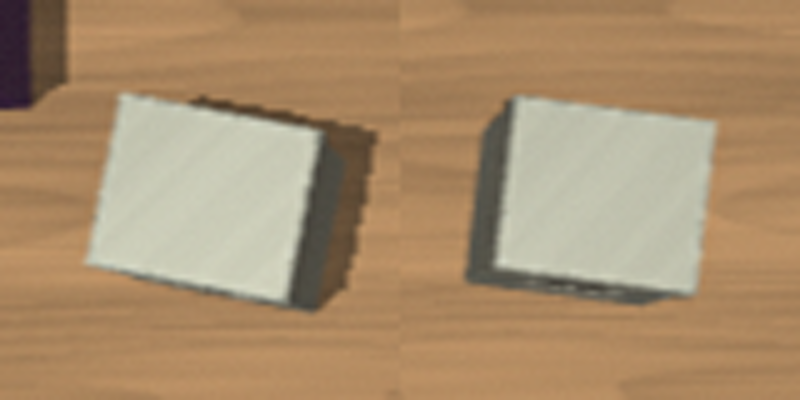

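The crop shows the two plain white cartons, about 95 x 110 mm on top. The left one is at (0.577,0.237) with yaw about -11°, and the right one at (0.573,-0.246) with yaw about -8.5°. Tipped towards the robot, each lands with its middle near x = 0.465, level with the lane centre at (0.466,-0.008). I start with the left one.

```bash
r='x'
python3 -m inch '[{"claw":-1,"travel":[1,-0.7,0],"turn":0.06},{"claw":-1,"travel":[1,-0.7,0],"turn":0.06},{"claw":-1,"travel":[1,-0.7,0],"turn":0.06},{"claw":-1,"travel":[1,-0.7,0],"turn":0.06},{"claw":-1,"travel":[1,-0.7,0],"turn":0.06}]' 40
python3 -m inch '[{"claw":-1,"travel":[1,-0.7,0],"turn":0},{"claw":-1,"travel":[1,-0.7,0],"turn":0},{"claw":-1,"travel":[1,-0.7,0],"turn":0},{"claw":-1,"travel":[1,-0.7,0],"turn":0},{"claw":-1,"travel":[1,-0.7,0],"turn":0}]'
python3 -m inch '[{"claw":-1,"travel":[0.25,-0.165,0],"turn":0},{"claw":-1,"travel":[0.25,-0.165,0],"turn":0},{"claw":-1,"travel":[0.25,-0.165,-0.3],"turn":0},{"claw":-1,"travel":[0.25,-0.165,-0.57],"turn":0},{"claw":-1,"travel":[0.25,-0.165,-0.57],"turn":0}]'
```

```text
clock: 0.6
position: [0.4128, 0.3932, 0.25]
ee_rot: [-0.0, 0.094, 0.996, -0.0]
contact_force: [-0.1, 0.6, 0.1]
width: 0.0125
gripper_force: 0.0
clock: 1.1
position: [0.6133, 0.2528, 0.2497]
ee_rot: [-0.0, 0.095, 0.996, -0.0]
contact_force: [0.6, 0.9, -0.3]
width: -0.0001
gripper_force: 0.0
clock: 1.6
position: [0.6572, 0.2209, 0.1298]
ee_rot: [-0.006, 0.094, 0.996, -0.002]
contact_force: [-0.6, 0.5, -0.6]
width: 0.0002
gripper_force: 0.0
```

```bash
python3 -m inch '[{"claw":-1,"travel":[-0.1,0.02,0],"turn":0},{"claw":-1,"travel":[-0.17,0.03,0],"turn":0},{"claw":-1,"travel":[-0.24,0.045,0],"turn":0},{"claw":-1,"travel":[-0.31,0.06,0],"turn":0},{"claw":-1,"travel":[-0.38,0.07,0],"turn":0}]'
python3 -m inch '[{"claw":-1,"travel":[-0.07,0.015,0],"turn":0},{"claw":-1,"travel":[-0.14,0.025,0],"turn":0},{"claw":-1,"travel":[-0.14,0.025,0],"turn":0},{"claw":-1,"travel":[-0.14,0.025,0],"turn":0}]'
python3 - <<'E'
from h import *
shot("top","t1");shot("side","s1")
a=cv2.imread("pics/t1.png")[60:300,100:400];b=cv2.imread("pics/s1.png")[60:300,120:420]
cv2.imwrite("pics/c1.png",cv2.resize(np.vstack([a,b]),(750//2*2//2*2-10,600)) if 0 else cv2.resize(np.hstack([a,b]),(800,320)))
E
```

```text
clock: 2.1
position: [0.5854, 0.2365, 0.1378]
ee_rot: [0.001, 0.094, 0.996, 0.001]
contact_force: [1.1, 0.2, 2.9]
width: 0.0002
gripper_force: 1.2
clock: 2.5
position: [0.5569, 0.2407, 0.136]
ee_rot: [-0.0, 0.094, 0.996, -0.0]
contact_force: [0.7, 0.5, -0.9]
width: -0.0001
gripper_force: 0.0
```

View pics/c1.png

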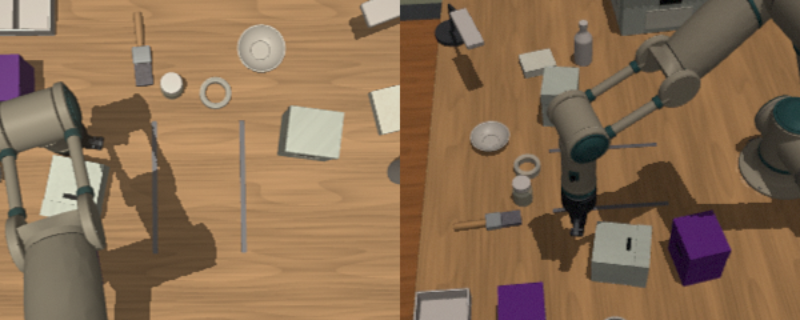

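The left carton is lying, with its label side up. Next is the right one, at (312,132) in the crop.

```bash
python3 -m inch '[{"claw":-1,"travel":[0.15,0,0.2],"turn":0},{"claw":-1,"travel":[0.25,-0.1,0.4],"turn":0},{"claw":-1,"travel":[0.35,-0.25,0.57],"turn":0.014},{"claw":-1,"travel":[0.45,-0.5,0.57],"turn":0.014},{"claw":-1,"travel":[0.5,-0.74,0.57],"turn":0.014}]'
python3 -m inch '[{"claw":-1,"travel":[0,-1,0],"turn":0},{"claw":-1,"travel":[0,-1,0],"turn":0},{"claw":-1,"travel":[0,-1,0],"turn":0},{"claw":-1,"travel":[0,-1,0],"turn":0},{"claw":-1,"travel":[0,-1,0],"turn":0}]'
python3 -m inch '[{"claw":-1,"travel":[0,-0.75,0],"turn":0},{"claw":-1,"travel":[0,-0.75,0],"turn":0},{"claw":-1,"travel":[0,-0.75,0],"turn":0},{"claw":-1,"travel":[0,-0.75,-0.3],"turn":0},{"claw":-1,"travel":[0,-0.75,-0.57],"turn":0}]'
```

```text
clock: 3.1
position: [0.6597, 0.0941, 0.2517]
ee_rot: [0.002, 0.072, 0.997, 0.0]
contact_force: [0.7, -0.5, -0.9]
width: 0.0002
gripper_force: 0.0
clock: 3.6
position: [0.6573, -0.1123, 0.2495]
ee_rot: [-0.0, 0.076, 0.997, -0.002]
contact_force: [0.3, 0.2, -0.1]
width: 0.0001
gripper_force: 0.0
clock: 4.1
position: [0.6584, -0.2574, 0.1506]
ee_rot: [0.003, 0.074, 0.997, -0.001]
contact_force: [0.4, 0.3, -0.5]
width: -0.0002
gripper_force: 0.0
```

```bash
python3 -m inch '[{"claw":-1,"travel":[-0.08,0.01,0],"turn":0},{"claw":-1,"travel":[-0.16,0.025,0],"turn":0},{"claw":-1,"travel":[-0.23,0.035,0],"turn":0},{"claw":-1,"travel":[-0.3,0.045,0],"turn":0},{"claw":-1,"travel":[-0.37,0.055,0],"turn":0}]'
python3 -m inch '[{"claw":-1,"travel":[-0.07,0.01,0],"turn":0},{"claw":-1,"travel":[-0.15,0.02,0],"turn":0},{"claw":-1,"travel":[-0.15,0.02,0],"turn":0},{"claw":-1,"travel":[-0.15,0.02,0],"turn":0}]'
python3 -m inch '[{"claw":-1,"travel":[0.2,0,0.2],"turn":0},{"claw":-1,"travel":[0.25,0.2,0.4],"turn":0},{"claw":-1,"travel":[0.2,0.45,0.5],"turn":0},{"claw":-1,"travel":[0,0.65,0.57],"turn":0},{"claw":-1,"travel":[-0.2,0.8,0.57],"turn":0}]'
cat > m2.py <<'E'
from h import *
import sys
def look(k):
    shot("top","t"+k);shot("side","s"+k)
    a=cv2.imread(f"pics/t{k}.png")[80:280,110:390];b=cv2.imread(f"pics/s{k}.png")[80:280,150:430]
    cv2.imwrite(f"pics/c{k}.png",cv2.resize(np.vstack([a,b]),None,fx=1.5*1,fy=1.5,interpolation=2))
look(sys.argv[1])
E
python3 m2.py 2
```

```text
clock: 4.6
position: [0.5843, -0.2439, 0.151]
ee_rot: [0.002, 0.072, 0.997, -0.0]
contact_force: [0.7, 0.1, 1.5]
width: -0.0001
gripper_force: 1.0
clock: 5.0
position: [0.5537, -0.2396, 0.1504]
ee_rot: [0.001, 0.072, 0.997, 0.0]
contact_force: [1.1, -0.5, 0.9]
width: -0.0001
gripper_force: 0.0
clock: 5.5
position: [0.5301, -0.0907, 0.2643]
ee_rot: [0.003, 0.071, 0.997, 0.0]
contact_force: [0.1, -0.2, 0.0]
width: 0.0
gripper_force: 0.0
```

View pics/c2.png

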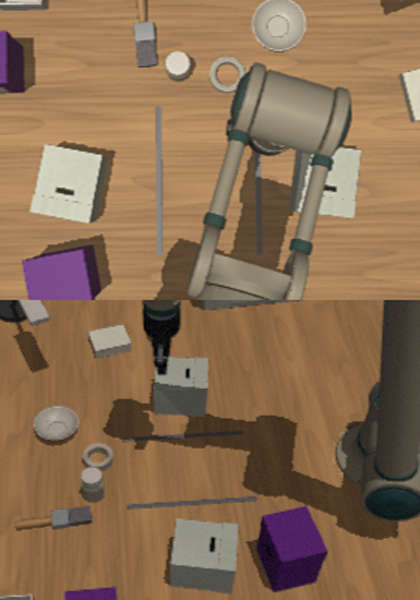

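Both cartons are lying, the left at (69,183) and the right at about (330,182) in the upper crop. Neither underside shows to my cameras. I'll turn the right carton by nudging its near end outwards, so its underside faces the side camera.

```bash
python3 -m inch '[{"claw":-1,"travel":[-0.25,-0.05,0],"turn":0},{"claw":-1,"travel":[-0.5,-0.12,0],"turn":0},{"claw":-1,"travel":[-0.55,-0.17,-0.2],"turn":0},{"claw":-1,"travel":[-0.55,-0.17,-0.45],"turn":0},{"claw":-1,"travel":[-0.55,-0.17,-0.7],"turn":0}]'
python3 -m inch '[{"claw":-1,"travel":[0,0,-0.25],"turn":0},{"claw":-1,"travel":[0,0,-0.3],"turn":0},{"claw":-1,"travel":[0,-0.1,-0.3],"turn":0},{"claw":-1,"travel":[0,-0.2,-0.3],"turn":0},{"claw":-1,"travel":[0,-0.3,-0.3],"turn":0}]'
python3 -m inch '[{"claw":-1,"travel":[0,-0.08,0],"turn":0},{"claw":-1,"travel":[0,-0.14,0],"turn":0},{"claw":-1,"travel":[0,-0.14,0],"turn":0},{"claw":-1,"travel":[-0.05,0.06,0.2],"turn":0},{"claw":-1,"travel":[-0.2,0.2,0.45],"turn":0}]'
python3 m2.py 3
```

```text
clock: 6.1
position: [0.4192, -0.1276, 0.1223]
ee_rot: [0.003, 0.073, 0.997, -0.001]
contact_force: [-0.2, 0.2, -1.1]
width: 0.0004
gripper_force: 0.0
clock: 6.6
position: [0.4187, -0.187, 0.0636]
ee_rot: [0.0, 0.072, 0.997, 0.0]
contact_force: [0.3, 2.2, 1.2]
width: -0.0001
gripper_force: 0.0
clock: 7.1
position: [0.3876, -0.1556, 0.136]
ee_rot: [-0.001, 0.072, 0.997, 0.001]
contact_force: [-0.4, 0.2, 1.2]
width: 0.0001
gripper_force: 0.0
```

View pics/c3.png

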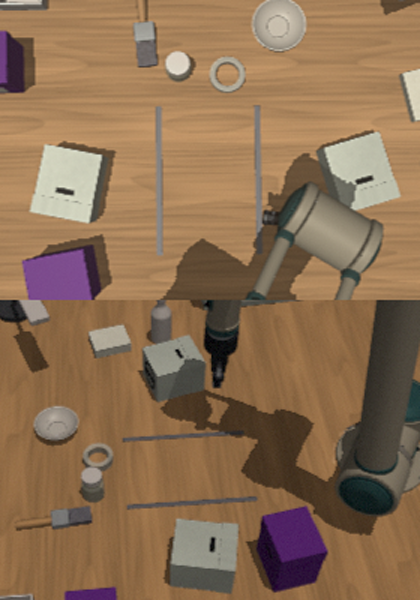

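The right carton has turned about +20°. Its underside, near (150,372) in the crop, seems to carry a dark mark, so I zoom in.

```bash
python3 - <<'E'
from h import *
b=cv2.imread("pics/s3.png")[95:155,235:300]
cv2.imwrite("pics/z3.png",cv2.resize(b,None,fx=8,fy=8,interpolation=2))
im=cv2.imread("pics/t3.png");hsv=cv2.cvtColor(im,cv2.COLOR_BGR2HSV)
m=cv2.inRange(hsv,(0,0,150),(179,45,255))
cs,_=cv2.findContours(m,cv2.RETR_EXTERNAL,cv2.CHAIN_APPROX_NONE)
for c in cs:
    (u,v),wh,an=cv2.minAreaRect(c)
    if cv2.contourArea(c)<500 or not(120<u<380 and 130<v<240):continue
    P=np.array([ray("top",p,.095)[:2] for p in cv2.boxPoints(((u,v),wh,an))])
    print((u,v),wh,an,P.round(3).tolist(),P.mean(0).round(3))
E
```

```text
(153.92308044433594, 201.88461303710938) (39.81156921386719, 46.08728790283203) 11.309932708740234 [[0.409, 0.328], [0.535, 0.303], [0.512, 0.193], [0.385, 0.219]] [0.46  0.261]
(350.71044921875, 194.53265380859375) (46.173519134521484, 38.74460983276367) 72.25532531738281 [[0.521, -0.222], [0.553, -0.328], [0.428, -0.364], [0.396, -0.259]] [ 0.475 -0.293]
```

View pics/z3.png

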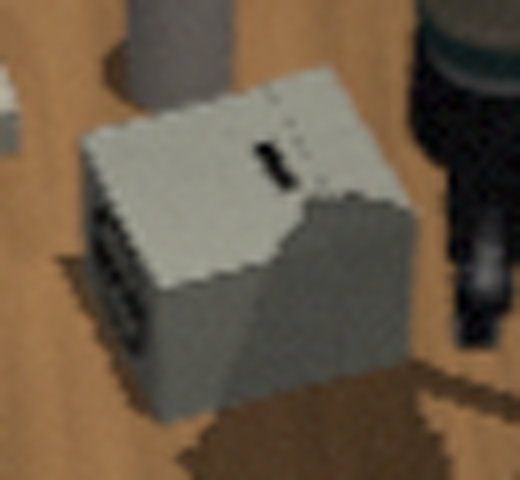

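The underside shows a black ring with a bar, so the right carton is the stamped one. It is at (0.475,-0.293) with yaw 16.5°. The other lies at (0.460,0.261), clear of the lane. Before reaching behind the carton I check the bottle's position.

```bash
python3 - <<'E'
from h import *
im=cv2.imread("pics/t3.png")
c=im[160:215,375:440];cv2.imwrite("pics/bt.png",cv2.resize(c,None,fx=10,fy=10,interpolation=2))
for y in(-.42,-.43,-.44,-.45,-.46,-.47):print(y,proj("top",[.49,y,0]).round(1),proj("top",[.49,y,.15]).round(1))
E
```

```text
-0.42 [384.6 189.8] [402.  187.6]
-0.43 [387.9 189.8] [405.6 187.6]
-0.44 [391.2 189.8] [409.3 187.5]
-0.45 [394.4 189.7] [413.  187.5]
-0.46 [397.7 189.7] [416.7 187.4]
-0.47 [401.  189.7] [420.3 187.4]
```

View pics/bt.png

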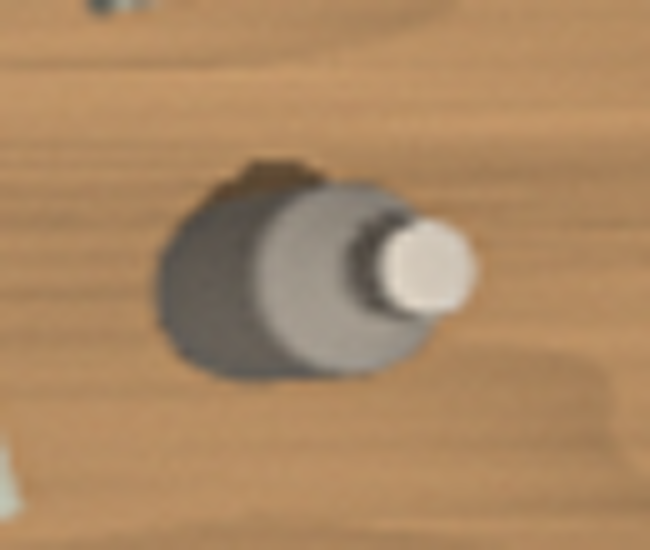

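The cap is at (417.5,187), which puts the bottle's centre near (0.492,-0.464). That leaves about 20 mm clearance behind the carton, so I come down there with the tool turned along the face.

```bash
python3 -m inch '[{"claw":0,"travel":[0,0,0.25],"turn":-0.045},{"claw":0,"travel":[0.02,0,0.5],"turn":-0.09},{"claw":0,"travel":[0.1,-0.2,0.57],"turn":-0.135},{"claw":0,"travel":[0.2,-0.42,0.57],"turn":-0.18},{"claw":0,"travel":[0.3,-0.64,0.57],"turn":-0.225}]'
python3 -m inch '[{"claw":0,"travel":[0.1,-0.2,0],"turn":-0.045},{"claw":0,"travel":[0.245,-0.41,0],"turn":-0.09},{"claw":0,"travel":[0.245,-0.41,0],"turn":-0.137},{"claw":0,"travel":[0.245,-0.41,0],"turn":-0.137},{"claw":0,"travel":[0.245,-0.41,0],"turn":-0.137}]'
python3 -c "
from h import *;s=get_state();print(s['qpos'],s['position'])"
```

```text
clock: 7.7
position: [0.4485, -0.2864, 0.2512]
ee_rot: [0.002, 0.415, 0.91, -0.001]
contact_force: [0.9, -0.6, -0.5]
width: 0.0426
gripper_force: 0.0
clock: 8.2
position: [0.4958, -0.366, 0.2493]
ee_rot: [-0.001, 0.597, 0.803, 0.0]
contact_force: [-0.8, 1.1, 0.3]
width: 0.0427
gripper_force: 0.0
[-7.48748904e-01  3.39315896e-01  1.41391321e+00  2.40581414e-05
  1.38942274e+00 -1.04112817e+00] [ 0.49584031 -0.36601583  0.24930163]
```

```bash
python3 -m inch '[{"claw":0,"travel":[0,0,-0.25],"turn":0},{"claw":0,"travel":[0,0,-0.5],"turn":0},{"claw":0,"travel":[0,0,-0.75],"turn":0},{"claw":0,"travel":[0,0,-0.97],"turn":0},{"claw":0,"travel":[0,0,-0.97],"turn":0}]'
python3 -m inch '[{"claw":0,"travel":[-0.015,0.05,0],"turn":0},{"claw":0,"travel":[-0.03,0.12,0],"turn":-0.01},{"claw":0,"travel":[-0.045,0.2,0],"turn":-0.025},{"claw":0,"travel":[-0.06,0.28,0],"turn":-0.04},{"claw":0,"travel":[-0.075,0.36,0],"turn":-0.055}]'
python3 -m inch '[{"claw":0,"travel":[-0.015,0.08,0],"turn":-0.01},{"claw":0,"travel":[-0.03,0.16,0],"turn":-0.02},{"claw":0,"travel":[-0.04,0.24,0],"turn":-0.03},{"claw":0,"travel":[-0.05,0.32,0],"turn":-0.038},{"claw":0,"travel":[-0.06,0.4,0],"turn":-0.038}]'
python3 m2.py 4
python3 - <<'E'
from h import *
im=cv2.imread("pics/t4.png");hsv=cv2.cvtColor(im,cv2.COLOR_BGR2HSV)
m=cv2.inRange(hsv,(0,0,150),(179,45,255))
cs,_=cv2.findContours(m,cv2.RETR_EXTERNAL,cv2.CHAIN_APPROX_NONE)
for c in cs:
    (u,v),wh,an=cv2.minAreaRect(c)
    if cv2.contourArea(c)<500 or not(120<u<380 and 130<v<240):continue
    P=np.array([ray("top",p,.095)[:2] for p in cv2.boxPoints(((u,v),wh,an))])
    print((u,v),wh,an,P.round(3).tolist(),P.mean(0).round(3))
E
```

```text
clock: 8.7
position: [0.4922, -0.3623, 0.0509]
ee_rot: [-0.006, 0.597, 0.802, 0.001]
contact_force: [-0.5, -0.1, 1.1]
width: 0.0429
gripper_force: 0.0
clock: 9.2
position: [0.4826, -0.2949, 0.0602]
ee_rot: [0.004, 0.665, 0.747, -0.0]
contact_force: [-0.1, -2.4, -0.5]
width: 0.0425
gripper_force: 0.0
clock: 9.7
position: [0.471, -0.2147, 0.0597]
ee_rot: [0.004, 0.708, 0.707, 0.001]
contact_force: [0.6, -2.5, 0.5]
width: 0.0428
gripper_force: 0.0
(153.92308044433594, 201.88461303710938) (39.81156921386719, 46.08728790283203) 11.309932708740234 [[0.409, 0.328], [0.535, 0.303], [0.512, 0.193], [0.385, 0.219]] [0.46  0.261]
(297.0, 196.5) (45.0, 36.0) 90.0 [[0.535, -0.092], [0.534, -0.194], [0.407, -0.191], [0.408, -0.09]] [ 0.471 -0.141]
```

View pics/c4.png

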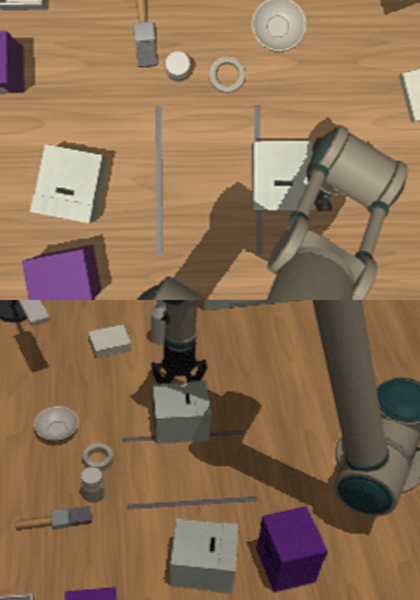

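The carton is lying square to the lane, its left face at y = -0.091, so it needs another 138 mm.

```bash
python3 -m inch '[{"claw":0,"travel":[0,0.08,0],"turn":0},{"claw":0,"travel":[0,0.16,0],"turn":0},{"claw":0,"travel":[-0.01,0.24,0],"turn":0},{"claw":0,"travel":[-0.01,0.32,0],"turn":0},{"claw":0,"travel":[-0.02,0.4,0],"turn":0}]'
python3 -m inch '[{"claw":0,"travel":[0,0.07,0],"turn":0},{"claw":0,"travel":[0,0.14,0],"turn":0},{"claw":0,"travel":[0,0.2,0],"turn":0},{"claw":0,"travel":[0,0.25,0],"turn":0},{"claw":0,"travel":[0,0.27,0],"turn":0}]'
python3 -m inch '[{"claw":0,"travel":[0,0,0],"turn":0},{"claw":0,"travel":[0,-0.15,0],"turn":0},{"claw":0,"travel":[0,-0.4,0.1],"turn":0},{"claw":0,"travel":[0,-0.6,0.25],"turn":0},{"claw":0,"travel":[0,-0.75,0.45],"turn":0}]'
python3 -m inch '[{"claw":0,"travel":[0,-0.2,0.15],"turn":0},{"claw":0,"travel":[0,-0.4,0.3],"turn":0},{"claw":0,"travel":[0,-0.4,0.5],"turn":0},{"claw":0,"travel":[0,-0.4,0.6],"turn":0},{"claw":0,"travel":[0,-0.4,0.6],"turn":0}]'
python3 m2.py 5
python3 - <<'E'
from h import *
im=cv2.imread("pics/t5.png");hsv=cv2.cvtColor(im,cv2.COLOR_BGR2HSV)
m=cv2.inRange(hsv,(0,0,150),(179,45,255))
cs,_=cv2.findContours(m,cv2.RETR_EXTERNAL,cv2.CHAIN_APPROX_NONE)
for c in cs:
    (u,v),wh,an=cv2.minAreaRect(c)
    if cv2.contourArea(c)<500 or not(120<u<380 and 130<v<240):continue
    P=np.array([ray("top",p,.095)[:2] for p in cv2.boxPoints(((u,v),wh,an))])
    print((u,v),wh,an,P.round(3).tolist(),P.mean(0).round(3))
E
```

```text
clock: 10.3
position: [0.465, -0.1329, 0.056]
ee_rot: [0.0, 0.708, 0.706, 0.0]
contact_force: [1.4, -3.9, 0.1]
width: 0.0426
gripper_force: 0.0
clock: 10.8
position: [0.4646, -0.0791, 0.0559]
ee_rot: [-0.0, 0.708, 0.706, -0.0]
contact_force: [-0.7, -3.3, 0.2]
width: 0.0429
gripper_force: 0.0
clock: 11.3
position: [0.4637, -0.2295, 0.1426]
ee_rot: [-0.002, 0.709, 0.705, -0.0]
contact_force: [0.6, 0.2, 0.3]
width: 0.0422
gripper_force: 0.0
clock: 11.8
position: [0.4661, -0.3096, 0.2663]
ee_rot: [0.003, 0.709, 0.706, 0.001]
contact_force: [0.2, -1.1, -0.7]
width: 0.0428
gripper_force: 0.0
(153.92308044433594, 201.88461303710938) (39.81156921386719, 46.08728790283203) 11.309932708740234 [[0.409, 0.328], [0.535, 0.303], [0.512, 0.193], [0.385, 0.219]] [0.46  0.261]
(250.5, 199.0) (46.0, 39.0) 90.0 [[0.53, 0.044], [0.529, -0.066], [0.4, -0.064], [0.401, 0.045]] [ 0.465 -0.01 ]
```

View pics/c5.png

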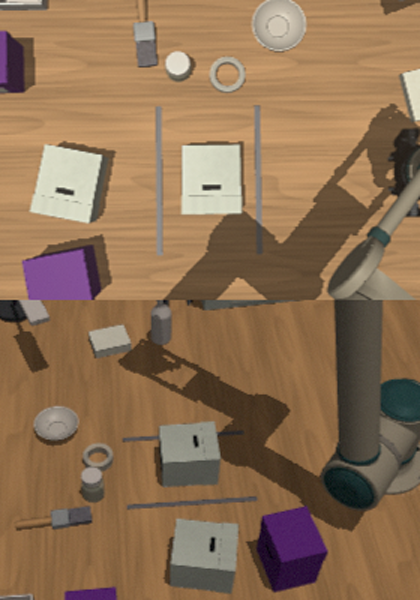

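The stamped carton lies at (0.465,-0.010), within 2 mm of the lane middle, and the other is at (0.460,0.261), well outside. The arm is clear and the other things have not moved.

```bash
python3 -c "
from rig import ticket;print(ticket.sign_off())"
```

```text
the job is handed in; nothing more can be done
None
```

Both cartons were tipped onto a side; the stamped one (the right-hand one) now lies within about 2 mm of the lane's middle, the other lies well outside the lane, nothing else was moved, and the job was handed in at about 12 s on the clock.

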